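# Set the dough-length stop to the marked notch

## Task

Set the dough-length gauge for the next batch: with the outside of the fingers, push the sliding stop along its rail until it drops into the notch that the small price card stands behind, and leave it seated there. Push the stop from the side without gripping it, and leave the card, the spice jar, the ramekin and the pastry cutter where they stand.

Things in the scene. Friction and masses are not known exactly. Their poses are not given: they have to be found in the camera images.
- gauge: Dough-length gauge, fixed: wooden board 170 mm (x) by 310 mm (y), 15 mm thick, yawed. Origin at the centre of its underside; +x away from the robot, +y left along the rail. A steel rail, 18 mm wide, 20 mm high, runs along y at x = +55 mm; its three notches are at y = -75, 0, +75 mm. A fence, 32 mm above the board, stands at y = -145 mm, x = -80 to +25 mm; the left end of the lane is open.
- notch2 (a point): Middle of the middle notch, on the rail's centre line, 35 mm above the worktop (gauge x = +55 mm, y = 0). All three notches are 12 mm wide, and dark inlaid lines cross the board at each. The rail's end blocks, 28 mm above the board, are at gauge y = -142 and +142 mm.
- stop (a joint): Position of the sliding stop along the gauge's y (m): 0 at the middle notch, + to the left; travel -0.10 to +0.10, notches at -0.075, 0, +0.075. Starts between the middle and left notches. Friction about 1.2 N, so it stays where left; a sprung ball drops into a notch, centres the stop once within about 3 mm, and takes about 7 N to push out again. Seated, it reads the notch's value.
- stop_plate (a point): Centre of the upright aluminium plate to be pushed: 12 mm thick along the gauge's y, gauge x from -72 to +40 mm, 18 to 70 mm above the worktop. This point is at gauge x = -20 mm, 44 mm above the worktop; axes as the gauge's. A saddle 34 mm square carries it on the rail.
- card: Small white price card upright in a glass foot, loose and light, 62 mm wide, 21 mm deep, 121 mm high; origin at the centre of its underside. Stands on the worktop behind the gauge, at gauge x about +128 mm, opposite the wanted notch (gauge y within about 8 mm of that notch's).
- spice_jar: Round spice jar with a dark cap, 41 mm across, 105 mm high, loose; origin at the centre of its underside. Stands behind another notch, at gauge x about +128 mm. To be left alone.
- ramekin: White porcelain ramekin, 66 mm across, 37 mm high, loose; origin at the centre of its underside. Stands behind the remaining notch, at gauge x about +128 mm. To be left alone.
- cutter: Fluted steel pastry cutter (a ring), 54 mm across, 33 mm high, loose; origin at the centre of its underside. Stands on the worktop in front of the robot, to the right of the gauge. To be left alone.

How it is judged:
By the outcome, as a careful person would: the job done as asked, in the order asked, and still so for the second after the job is handed in, with the robot touching nothing.
It also fails if it takes over 40 s, if anything falls off the work surface, if the arm or the gripper's body presses on something with over 40 N, if the wrist force passes 120 N, or if a joint passes its speed limit or range.

## Robot

A 6-joint arm with a two-finger parallel gripper is mounted at the origin on a cart in front of the work surface, level with it; the furniture and walls round the work are solid. World frame = base frame: x ahead of the robot, y to its left, z up, the work surface at z = 0. Lengths are in mm, angles in rad, forces in N, time in s.
With the tool pointing down it reaches from about 325 to 850 mm from the base axis. Payload 15.5 kg.
Tool frame: the origin (TCP) lies midway between the tips of the shut fingers; the grasp point (between the pads) lies 19 mm behind it; z points along the fingers, y is the line along which they close (so a half turn about z gives the same grasp; the last joint's range is limited). The gripper opens to 91 mm and grips with 3 to 60 N. Pads are 32 mm wide; open, the fingers measure 118 mm over their backs; the gripper's body (76 mm by 178 mm) begins 60 mm behind the grasp point.
Start: joints at [-1.329, 0.494, 1.345, -0, 1.302, -0.096], TCP at [206.544, -589.886, 213.915] pointing down, gripper open.
Joint ranges: [-2.91, 2.91], [-0.82, 2.16], [0.22, 2.67], [-1.22, 4.37], [0.12, 2.79], [-3.08, 3.08]. Speed limits (rad/s): [1.89, 1.89, 2.57, 3.01, 3.01, 3.01].

## Interface

Orientations are given as a 3x3 rotation matrix whose columns are the frame's x, y, z axes.
In Python, from bench import env gives the robot as it stands.
- The arm moves only by the tool jog_arm, never from a script. Its argument "series" is a list of rows, each a list of 3 entries, a list of its own where there are three numbers: the finger opening in m, from 0 to 0.0912, then the shift along the world's x, y, z in m, then the turn, a rotation vector about the world's x, y, z in degrees. In form: [[fingers, [dx, dy, dz], [wx, wy, wz]], ...]. A call has 1 to 8 rows; each row shifts and turns the commanded pose from where the row before left it; what a row does not reach is not made up. A row lasts 1/10 s, in which the tool goes at most 50 mm and 8.59 degrees, less where a joint would pass 70% of its speed; a pose out of reach is approached as far as the arm can. A call is refused whole if a number of a shift passes 0.05 or a number of a turn 8.59, either way. A call with a gripper value outside its range is refused whole. The fingers move at their own pace and stop on an object; "squeeze" is the grip in N (left out, the last holds). Time passes only in rows, so rows that do not move let the fingers close. It gives the time, the measured TCP pose, the force, the opening and the grip force at its end, in the units of the state.
- env.get_obs(): the state, without advancing time (a new reading comes with each control period).
- env.grab_frame(name): name is "side" or "top" or "wrist"; returns a dict with "pixels" (420x560x3 uint8, blue, green, red), "fx", "fy", "cx", "cy" (pixels), "camera_from_world" (4x4, takes a point from world to camera coordinates). Camera axes: x right, y down, z forward; pixel columns grow to the right and rows downward; lengths in mm; the calibration is good to about 2 mm. The wrist camera is an equidistant fisheye: a pixel r from the principal point sees the ray r / f radians off the axis. A picture is of the moment at which its call begins. There is no depth.
- env.close_job(): hands the job in; it is judged then, once.
The state is a dict: "time": time; "joint_pos": joint angles; "dq": joint speeds; "tau": joint torques, N m; "position": TCP position; "orientation": TCP orientation; "force": force on the tool from outside, world axes, zero at the start; "wrist_torque": the same for the moment, N m; "finger_gap": finger opening in mm; "grasp_force": force on a finger pad.
Only numpy, scipy, OpenCV 4.12 (cv2) and the standard library are available. Lean on these libraries where they do the work, as an engineer would, in place of code of your own. Each camera call takes 0.05 s, during which the arm holds its last target. There are 200 camera calls.

## Working session

There is one attempt and no reset: what is moved stays moved. The work goes in short steps, Python scripts to look and compute and a tool call to move; the robot and the scene stay as the last step left them, time stands still between calls to the robot, and variables do not carry over. Pictures are saved under pics/ and viewed, at most 10 in all, crops included, and the job is handed in when it is done.

Besides the shell and the picture viewer there is one more tool, called after "Call:" by a JSON object that holds its "name" and its "arguments". jog_arm: Moves the arm, as the interface text tells. Its arguments: {"type":"object","properties":{"series":{"type":"array"},"squeeze":{"type":"number"}},"required":["series"]}

```bash
mkdir -p pics; cat > h.py <<'E'
import numpy as np, cv2, pickle
from bench import env
def snap(n,tag):
    f=env.grab_frame(n); pickle.dump(f,open(f'pics/{tag}.pkl','wb')); cv2.imwrite(f'pics/{tag}.png',np.asarray(f['pixels'])); return f
def load(tag): return pickle.load(open(f'pics/{tag}.pkl','rb'))
def K(f): return np.array([[f['fx'],0,f['cx']],[0,f['fy'],f['cy']],[0,0,1.]])
def proj(f,P):
    T=np.array(f['camera_from_world']); p=np.atleast_2d(P)@T[:3,:3].T+T[:3,3]; q=p@K(f).T; return q[:,:2]/q[:,2:]
def onplane(f,uv,z):
    T=np.array(f['camera_from_world']); R,t=T[:3,:3],T[:3,3]; c=-R.T@t
    d=np.c_[np.atleast_2d(uv),np.ones(len(np.atleast_2d(uv)))]@np.linalg.inv(K(f)).T@R
    return c+d*((z-c[2])/d[:,2])[:,None]
E
python3 - <<'E'
from h import *
a=snap('top','top0'); b=snap('side','side0')
print(a['camera_from_world'],b['camera_from_world'])
cv2.imwrite('pics/both.png',cv2.resize(np.vstack([a['pixels']]),(800,600)))
cv2.imwrite('pics/s.png',cv2.resize(np.vstack([b['pixels']]),(800,600)))
E
```

```text
[[-2.28114346e-02 -9.99696378e-01  9.31617701e-03  3.05192615e+02]
 [-9.97193469e-01  2.20876831e-02 -7.15354403e-02  5.12605450e+02]
 [ 7.13079478e-02 -1.09218569e-02 -9.97394551e-01  8.79841730e+02]
 [ 0.00000000e+00  0.00000000e+00  0.00000000e+00  1.00000000e+00]] [[-8.34977201e-01 -5.49766112e-01  2.38808622e-02  6.03301573e+02]
 [-2.29172231e-01  3.07953309e-01 -9.23387702e-01  9.21560833e+01]
 [ 5.00293076e-01 -7.76480509e-01 -3.83125119e-01  1.04403629e+03]
 [ 0.00000000e+00  0.00000000e+00  0.00000000e+00  1.00000000e+00]]
```

View pics/both.png

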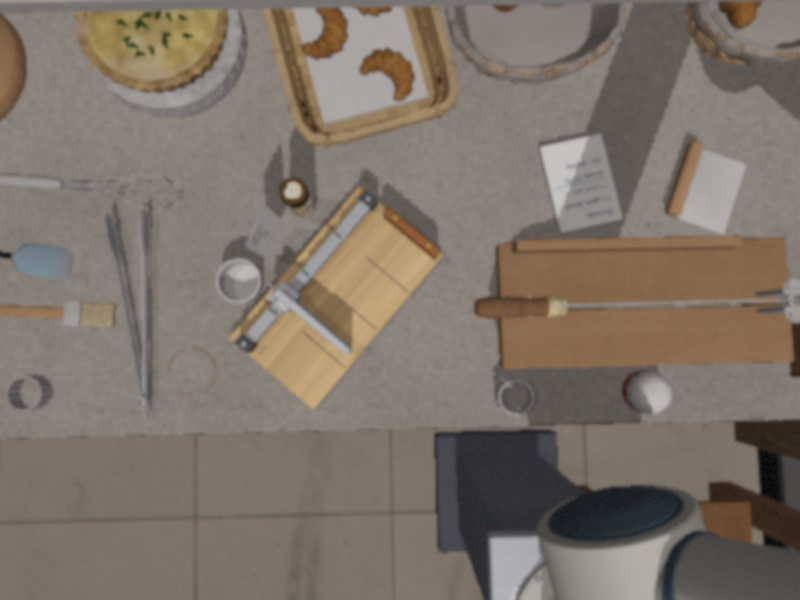

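View pics/s.png

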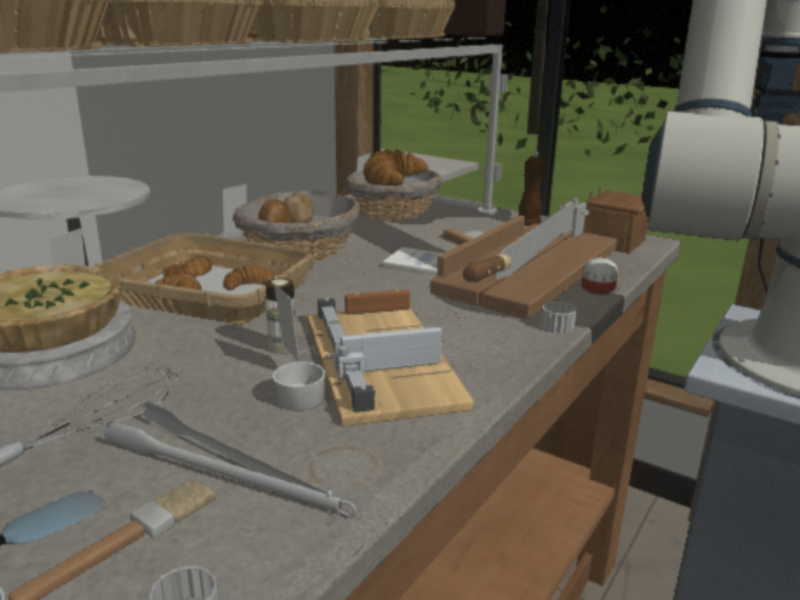

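Top view (800×600 scale): the gauge is yawed, with board corners near (365,187), (232,337), (315,408) and (441,255). The jar is at (295,195), the card at (265,232), the ramekin at (238,280), and the plate runs from (290,300) to (348,350). The side view also shows the card between the jar and the ramekin. Next I'll fit the poses to confirm the notch.

```bash
python3 - <<'E'
from h import *
from scipy.optimize import least_squares
a=load('top0');b=load('side0');s=.7
# corners far-right, far-left, near-left, near-right at board top
top=np.array([[365,187],[232,337],[315,408],[441,255]])*s
side=np.array([[343,419],[471,405]])*s
L=np.array([[85,-155,15],[85,155,15],[-85,155,15],[-85,-155,15.]])
def G(p,P):
    c,t=np.cos(p[2]),np.sin(p[2]); P=np.atleast_2d(P)
    return np.c_[p[0]+c*P[:,0]-t*P[:,1],p[1]+t*P[:,0]+c*P[:,1],P[:,2]]
res=lambda p:np.r_[(proj(a,G(p,L))-top).ravel(),(proj(b,G(p,L[1:3]))-side).ravel()]
w=onplane(a,top,15);d=w[0]-w[1]
r=least_squares(res,[*w.mean(0)[:2],np.arctan2(d[0],-d[1])])
p=r.x;np.save('g.npy',p);print('gauge',p,np.degrees(p[2]));print(res(p).round(1))
def inv(w): 
    c,t=np.cos(p[2]),np.sin(p[2]);d=w[:,:2]-p[:2];return np.c_[d@[c,t],d@[-t,c]]
for n,uv,z in[('jar cap',[294,190],105),('ramekin',[238,280],37),('cardtop',[265,232],121),('cardtop',[265,232],60),('plate end near',[347,350],70),('plate mid',[315,323],70),('saddle',[286,297],45),('cutter',[516,397],33)]:
    w=onplane(a,np.array([uv])*s,z);print(n,w.round(),inv(w).round(1))
for n,uv,z in[('card bottom side',[290,358],0),('jar bottom',[278,350],0),('ram',[300,385],18),('plate top near',[441,330],70),('plate top far',[345,350],70)]:
    w=onplane(b,np.array([uv])*s,z);print('side',n,w.round(),inv(w).round(1))
# annotated crops
A=a['pixels'].copy();A=cv2.resize(A[115:300,140:325],None,fx=4,fy=4,interpolation=cv2.INTER_CUBIC)[:600]
B=cv2.resize(b['pixels'][190:300,170:335],None,fx=4.8,fy=4.8,interpolation=cv2.INTER_CUBIC)
def dot(im,f,P,o,k):
    for q in proj(f,G(p,P)): cv2.circle(im,tuple(((q-o+.5)*k).astype(int).tolist()),3,(0,0,255),-1)
pts=np.vstack([L,[[55,y,35] for y in(-75,0,75)],[[128,y,0] for y in(-75,0,75)]])
dot(A,a,pts,[140,115],4);dot(B,b,pts,[170,190],4.8)
cv2.imwrite('pics/A.png',A);cv2.imwrite('pics/B.png',B[:600,:800])
E
```

```text
gauge [520.48358062 382.89799245   0.84005722] 48.13173320231252
[-2.2 -1.4 -2.3 -0.  -1.4  1.6  3.1  0.5 -1.6 -1.9  2.5 -3.2]
jar cap [[664. 434. 105.]] [[133.4 -72.8]]
ramekin [[546. 530.  37.]] [[126.5  78.7]]
cardtop [[602. 471. 121.]] [[120.3  -2.1]]
cardtop [[614. 484.  60.]] [[137.5  -2. ]]
plate end near [[439. 366.  70.]] [[-66.9  49.5]]
plate mid [[479. 411.  70.]] [[-6.9 50.2]]
saddle [[519. 457.  45.]] [[53.8 50.7]]
cutter [[363. 119.  33.]] [[-301.8  -58.8]]
side card bottom side [[633. 452.   0.]] [[126.5 -38.2]]
side jar bottom [[665. 443.   0.]] [[141.  -67.4]]
side ram [[548. 525.  18.]] [[124.3  74.5]]
side plate top near [[432. 371.  70.]] [[-68.1  58.2]]
side plate top far [[499. 494.  70.]] [[67.9 90. ]]
```

View pics/A.png

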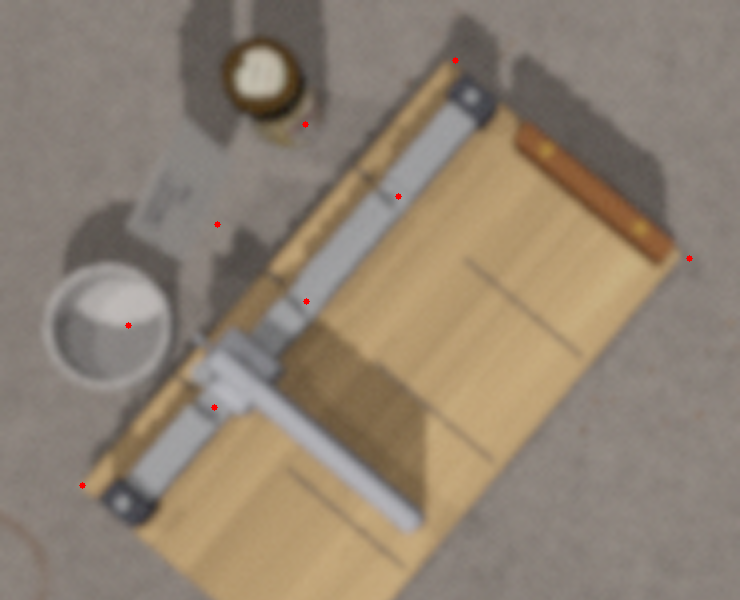

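View pics/B.png

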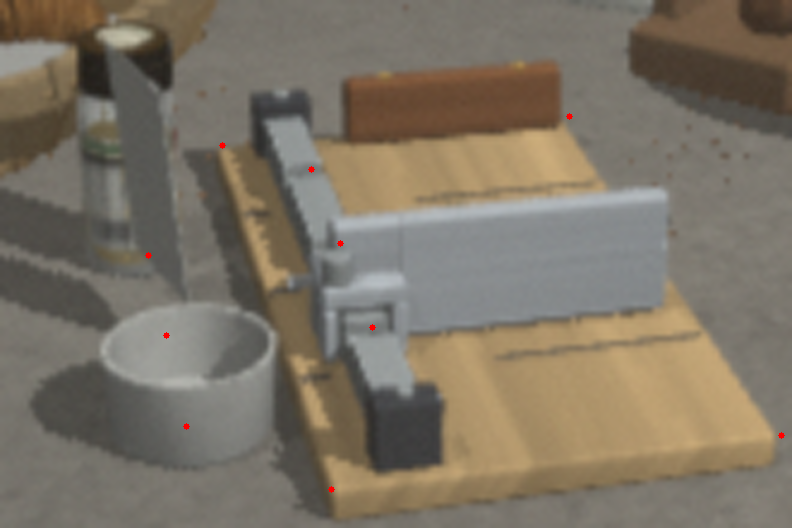

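The top crop shows jar, card and ramekin opposite the right, middle and left notches, with fitted y of −73, −2 and +79. The card therefore marks the middle notch, and the stop sits at about +45. I'll refine the fit with the end blocks and fence, then plan the moves.

```bash
cat >> h.py <<'E'
def G(p,P):
    c,t=np.cos(p[2]),np.sin(p[2]); P=np.atleast_2d(P)
    return np.c_[p[0]+c*P[:,0]-t*P[:,1],p[1]+t*P[:,0]+c*P[:,1],P[:,2]]
def inv(p,w):
    c,t=np.cos(p[2]),np.sin(p[2]);d=np.atleast_2d(w)[:,:2]-p[:2];return np.c_[d@[c,t],d@[-t,c]]
E
python3 - <<'E'
from h import *
from scipy.optimize import least_squares
a=load('top0');b=load('side0')
ca=lambda u:np.array(u)/4+[139.5,114.5]; cb=lambda u:np.array(u)/4.8+[169.5,189.5]
PA=np.array([[55,-142,43],[55,142,43],[-80,-145,47],[25,-145,47],[55,-75,35],[55,0,35]]);UA=ca([[473,95],[128,500],[665,245],[524,135],[388,190],[296,300]])
PB=np.array([[55,-142,43],[55,142,43],[-85,155,0],[85,155,0]]);UB=cb([[281,96],[406,393],[771,458],[333,517]])
res=lambda p:np.r_[(proj(a,G(p,PA))-UA).ravel(),(proj(b,G(p,PB))-UB).ravel()]
r=least_squares(res,np.load('g.npy'),loss='soft_l1');p=r.x;np.save('g.npy',p);print(p,np.degrees(p[2]),res(p).round(1))
for n,uv,z in[('near end top',[415,522],70),('mid',[330,450],70),('far',[240,370],70),('card',[180,190],90),('jar',[262,75],105),('ram',[107,325],37)]:
    w=onplane(a,ca([uv]),z);print(n,w.round(),inv(p,w).round(1))
w=onplane(b,cb([[500,205]]),70);print('side plate top',inv(p,w))
print('hover',G(p,[-15,95,0])[0],'seat',G(p,[-15,19.5,0])[0])
o=env.get_obs();print(o['orientation'],o['force'],o['finger_gap'],o['time'])
E
```

```text
[523.44008847 384.04838697   0.85647325] 49.07230264484945 [-0.1 -0.4 -0.2  0.6  1.5  0.6 -1.2 -3.   1.4  0.3  1.9 -0.6 -0.8  0.1
 -0.2  0.   0.9  1.8 -0.4  1.7]
near end top [[439. 365.  70.]] [[-69.5  51.6]]
mid [[477. 408.  70.]] [[-12.4  51.2]]
far [[519. 454.  70.]] [[49.6 49.3]]
card [[609. 480.  90.]] [[128.2  -2. ]]
jar [[663. 435. 105.]] [[130.2 -72.1]]
ram [[547. 530.  37.]] [[125.9  78.2]]
side plate top [[-2.99749373 51.11932877]]
hover [441.83749371 434.95041569   0.        ] seat [498.88052759 385.4899033    0.        ]
[[ 9.43844222e-01  3.30390696e-01 -2.69355502e-04]
 [ 3.30390790e-01 -9.43843611e-01  1.07903759e-03]
 [ 1.02274511e-04 -1.10743597e-03 -9.99999382e-01]] [-0.71244546 -0.95198877  0.2293196 ] 91.27642642581706 0.1
```

Call:
{"name": "jog_arm", "arguments": {"series": [[0.0,[0.03,0.04,0],[0,0,0]],[0.0,[0.03,0.04,0],[0,0,0]],[0.0,[0.03,0.04,0],[0,0,0]],[0.0,[0.03,0.04,0],[0,0,0]],[0.0,[0.03,0.04,0],[0,0,0]],[0.0,[0.03,0.04,0],[0,0,0]],[0.0,[0.02,0.05,0],[0,0,0]],[0.0,[0.02,0.05,0],[0,0,0]]]}}

```text
time: 0.9
position: [424.2, -255.1, 213.7]
orientation: [[0.944, 0.33, -0.0], [0.33, -0.944, 0.0], [-0.0, -0.0, -1.0]]
force: [1.4, 0.2, -0.7]
finger_gap: 30.3
grasp_force: 0.0
```

Call:
{"name": "jog_arm", "arguments": {"series": [[0.0,[0.01,0.049,0],[0,0,3.725]],[0.0,[0.01,0.049,0],[0,0,3.725]],[0.0,[0.01,0.049,0],[0,0,3.725]],[0.0,[0,0.049,0],[0,0,3.725]],[0.0,[0,0.049,0],[0,0,3.725]],[0.0,[0,0.049,0],[0,0,3.725]],[0.0,[0,0.049,0],[0,0,3.725]],[0.0,[0,0.049,0],[0,0,3.725]]]}}

```text
time: 1.7
position: [453.1, 136.9, 213.9]
orientation: [[0.653, 0.758, -0.0], [0.758, -0.653, -0.0], [-0.0, -0.0, -1.0]]
force: [1.5, -0.1, -0.2]
finger_gap: 0.2
grasp_force: 0.0
```

Call:
{"name": "jog_arm", "arguments": {"series": [[0.0,[0,0.049,0],[0,0,0]],[0.0,[0,0.049,0],[0,0,0]],[0.0,[0,0.049,0],[0,0,0]],[0.0,[-0.005,0.049,0],[0,0,0]],[0.0,[-0.007,0.049,0],[0,0,0]],[0.0,[-0.007,0.049,0],[0,0,0]],[0.0,[0,0,0],[0,0,0]]]}}

```text
time: 2.4
position: [433.3, 434.0, 213.4]
orientation: [[0.652, 0.759, -0.0], [0.759, -0.652, 0.001], [0.001, -0.001, -1.0]]
force: [0.4, 0.1, 0.8]
finger_gap: 0.7
grasp_force: 0.0
```

Call:
{"name": "jog_arm", "arguments": {"series": [[0.0,[0,0,-0.04],[0,0,0]],[0.0,[0,0,-0.04],[0,0,0]],[0.0,[0,0,-0.04],[0,0,0]],[0.0,[0,0,-0.03],[0,0,0]],[0.0,[0,0,-0.024],[0,0,0]],[0.0,[0,0,0],[0,0,0]]]}}

```text
time: 3.0
position: [433.1, 427.1, 36.9]
orientation: [[0.655, 0.756, -0.004], [0.756, -0.655, -0.004], [-0.006, -0.001, -1.0]]
force: [0.2, -0.3, 0.5]
finger_gap: 0.6
grasp_force: 0.0
```

```bash
python3 - <<'E'
from h import *
p=np.load('g.npy')
a=snap('side','side1');b=snap('top','top1')
o=env.get_obs();print(o['position'],o['force'],inv(p,o['position']),np.c_[G(p,[0,-1,0])-G(p,[0,0,0])])
B=cv2.resize(a['pixels'][150:300,170:370],None,fx=4,fy=4,interpolation=cv2.INTER_CUBIC);cv2.imwrite('pics/B1.png',B)
E
```

```text
[434.77061179 428.66849609  40.25240127] [-0.26027476  0.40325732  0.54869477] [[-24.37577952  96.22396586]] [[ 0.75553687 -0.65510612  0.        ]]
```

View pics/B1.png

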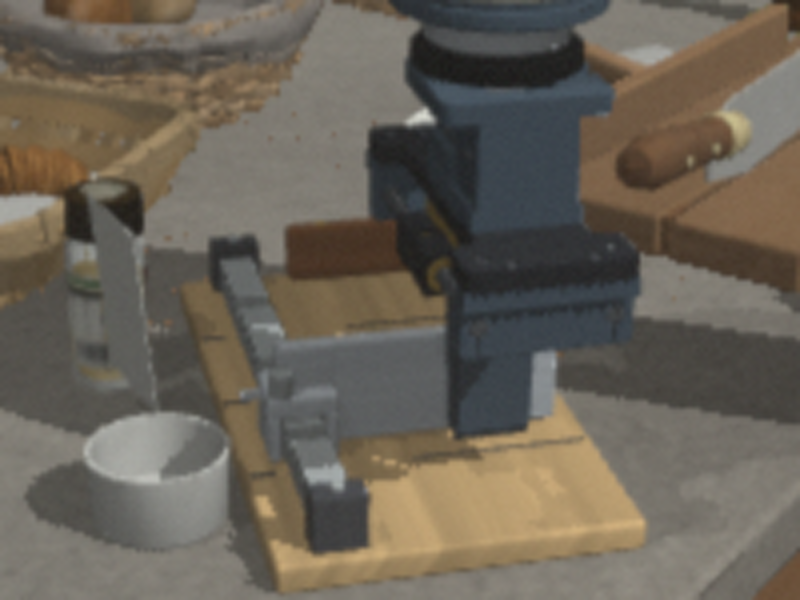

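The side view shows the fingers low on the open left side of the plate, with a clear gap and well away from the card, jar and ramekin. I'll approach the plate now.

Call:
{"name": "jog_arm", "arguments": {"series": [[0.0,[0.0038,-0.0033,0],[0,0,0]],[0.0,[0.0038,-0.0033,0],[0,0,0]],[0.0,[0.0038,-0.0033,0],[0,0,0]],[0.0,[0.0038,-0.0033,0],[0,0,0]],[0.0,[0,0,0],[0,0,0]],[0.0,[0,0,0],[0,0,0]]]}}

```text
time: 3.7
position: [450.0, 415.6, 40.0]
orientation: [[0.655, 0.756, 0.0], [0.756, -0.655, 0.0], [0.0, -0.0, -1.0]]
force: [-0.2, -0.1, -0.1]
finger_gap: 0.1
grasp_force: 0.0
```

Call:
{"name": "jog_arm", "arguments": {"series": [[0.0,[0.0015,-0.0013,0],[0,0,0]],[0.0,[0.0015,-0.0013,0],[0,0,0]],[0.0,[0.0015,-0.0013,0],[0,0,0]],[0.0,[0.0015,-0.0013,0],[0,0,0]],[0.0,[0.0015,-0.0013,0],[0,0,0]],[0.0,[0,0,0],[0,0,0]]]}}

```text
time: 4.3
position: [457.5, 409.1, 39.9]
orientation: [[0.655, 0.756, -0.0], [0.756, -0.655, -0.0], [-0.0, 0.0, -1.0]]
force: [-0.6, 0.0, 0.4]
finger_gap: 0.3
grasp_force: 0.2
```

```bash
python3 - <<'E'
from h import *
p=np.load('g.npy')
o=env.get_obs();print(o['time'],o['position'],o['force'],inv(p,o['position']),o['force']@np.array([-.7555,.655,0]))
E
```

```text
4.3 [457.50771707 409.0915077   39.90534241] [-0.58188663  0.04749137  0.43796905] [[-24.27169918  66.22023946]] 0.4707221981669581
```

Call:
{"name": "jog_arm", "arguments": {"series": [[0.0,[0.0023,-0.002,0],[0,0,0]],[0.0,[0.0023,-0.002,0],[0,0,0]],[0.0,[0.0023,-0.002,0],[0,0,0]],[0.0,[0.0023,-0.002,0],[0,0,0]],[0.0,[0.0023,-0.002,0],[0,0,0]],[0.0,[0.0023,-0.002,0],[0,0,0]],[0.0,[0.0023,-0.002,0],[0,0,0]],[0.0,[0.0023,-0.002,0],[0,0,0]]]}}

```text
time: 5.1
position: [475.6, 393.2, 39.8]
orientation: [[0.655, 0.756, -0.001], [0.756, -0.655, 0.0], [-0.0, -0.0, -1.0]]
force: [-4.7, 4.2, 1.2]
finger_gap: 0.4
grasp_force: 2.9
```

```bash
python3 - <<'E'
from h import *
p=np.load('g.npy')
o=env.get_obs();print(o['time'],o['position'],o['force'],inv(p,o['position']),o['force']@np.array([-.7555,.655,0]))
a=snap('side','side2');b=snap('top','top2')
print(proj(b,G(p,[[-72,0,70]])),proj(a,G(p,[[-72,0,70]])))
A=cv2.resize(b['pixels'][150:275,160:300],None,fx=4,fy=4,interpolation=cv2.INTER_CUBIC)
B=cv2.resize(a['pixels'][190:300,205:265],(273,500),interpolation=cv2.INTER_CUBIC)
cv2.imwrite('pics/C.png',np.hstack([cv2.resize(A,(527,470)),cv2.resize(B,(256,470))]))
E
```

```text
5.1 [475.56617652 393.20141699  39.84798413] [-4.66011652  4.15373438  1.23585961] [[-24.44704124  42.16671174]] 6.2414140443148325
[[260.38356598 226.30487408]] [[300.40790862 218.49273908]]
```

View pics/C.png

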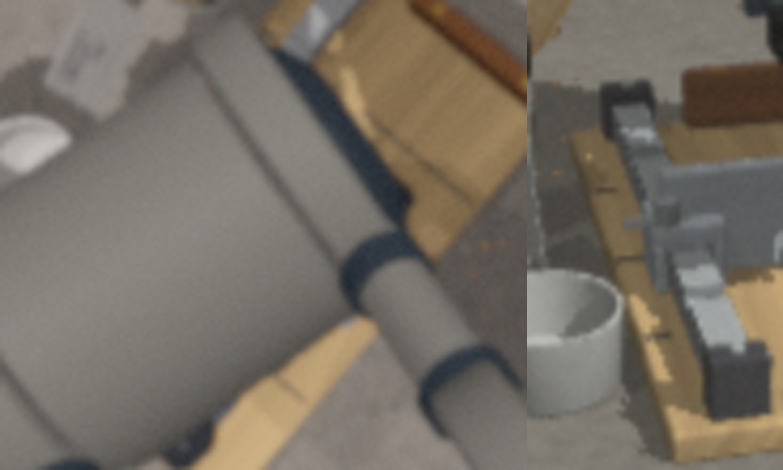

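The side crop shows the saddle and pin moving toward the middle line, with the pin at about (628,222). The top view is blocked by the arm. I'll measure the displacement by template match and read the static force.

```bash
cat >> h.py <<'E'
def stopy(tag,y0=51.2):
    # match the saddle patch of side0 in the new side view, predicting the scale for each candidate y
    from scipy.optimize import minimize_scalar
    p=np.load('g.npy');f0=load('side0');f1=load(tag);g=lambda f:cv2.cvtColor(f['pixels'],cv2.COLOR_BGR2GRAY).astype(np.float32)
    I0,I1=g(f0),g(f1);base=np.array([[38,17,15+5],[38,17,68],[72,17,20],[36,17,35],[72,17,35],[-5,6,68],[-5,6,20]],float)
    x,y,z=np.meshgrid(np.arange(-5,36,1.5),[6.],np.arange(30,76,1.5));Q1=np.c_[x.ravel(),y.ravel(),z.ravel()]
    x,y,z=np.meshgrid(np.arange(36,76,1.5),[17.],np.arange(22,60,1.5));Q=np.vstack([Q1,np.c_[x.ravel(),y.ravel(),z.ravel()]])
    def smp(I,f,yy):
        q=proj(f,G(p,Q+[0,yy,0])).astype(np.float32);return cv2.remap(I,q[:,:1],q[:,1:],cv2.INTER_CUBIC).ravel()
    t=smp(I0,f0,y0);ys=np.arange(-20,60,.5);c=np.array([np.corrcoef(t,smp(I1,f1,v))[0,1] for v in ys]);return ys[c.argmax()],c.max()
E
python3 - <<'E'
from h import *
p=np.load('g.npy')
o=env.get_obs();print(o['time'],o['position'],o['force'],inv(p,o['position']),o['force']@np.array([-.7555,.655,0]),o['grasp_force'])
for t in('side0','side1','side2'):print(stopy(t))
E
```

```text
5.2 [476.11762176 392.89732293  39.89334714] [0.21123577 0.47503013 0.32413453] [[-24.31554036  41.55086065]] 0.15155611714419723 0.0
(np.float64(51.0), np.float64(0.9995736960332047))
(np.float64(50.5), np.float64(0.79316333402945))
(np.float64(20.0), np.float64(0.5334111532127933))
```

Call:
{"name": "jog_arm", "arguments": {"series": [[0.0,[0.0011,-0.001,0],[0,0,0]],[0.0,[0.0011,-0.001,0],[0,0,0]],[0.0,[0.0011,-0.001,0],[0,0,0]],[0.0,[0.0011,-0.001,0],[0,0,0]],[0.0,[0.0011,-0.001,0],[0,0,0]],[0.0,[0.0011,-0.001,0],[0,0,0]],[0.0,[0.0011,-0.001,0],[0,0,0]],[0.0,[0.0011,-0.001,0],[0,0,0]]]}}

```text
time: 6.0
position: [484.8, 385.2, 39.9]
orientation: [[0.655, 0.756, 0.0], [0.756, -0.655, 0.0], [0.0, 0.0, -1.0]]
force: [-1.6, 3.6, -1.7]
finger_gap: 0.4
grasp_force: 1.8
```

```bash
cat > st.py <<'E'
from h import *
import sys
p=np.load('g.npy');t=sys.argv[1];o=env.get_obs()
print('t',o['time'],inv(p,o['position']).round(2),'Fy',(o['force']@np.array([-.7555,.655,0])).round(2),o['grasp_force'])
snap('side',t);print(stopy(t))
E
python3 st.py side3
```

```text
t 6.0 [[-24.43  29.99]] Fy 3.56 1.7900546482997015
(np.float64(7.5), np.float64(0.5315604839488167))
```

Call:
{"name": "jog_arm", "arguments": {"series": [[0.0,[0.0008,-0.0006,0],[0,0,0]],[0.0,[0.0007,-0.0007,0],[0,0,0]],[0.0,[0.0008,-0.0006,0],[0,0,0]]]}}

```text
time: 6.35
position: [486.9, 383.3, 39.9]
orientation: [[0.655, 0.756, -0.0], [0.756, -0.655, -0.0], [-0.0, -0.0, -1.0]]
force: [-1.7, 2.7, 1.1]
finger_gap: 0.5
grasp_force: 1.3
```

```bash
python3 st.py side4
```

```text
t 6.35 [[-24.53  27.09]] Fy 3.02 1.3405970102758147
(np.float64(5.0), np.float64(0.526666576255852))
```

Call:
{"name": "jog_arm", "arguments": {"series": [[0.0,[0.0008,-0.0006,0],[0,0,0]]]}}

```text
time: 6.5
position: [487.6, 382.6, 39.9]
orientation: [[0.655, 0.756, -0.0], [0.756, -0.655, -0.0], [-0.0, 0.0, -1.0]]
force: [-1.0, 1.5, -0.2]
finger_gap: 0.3
grasp_force: 1.1
```

Call:
{"name": "jog_arm", "arguments": {"series": [[0.0,[0.0007,-0.0007,0],[0,0,0]]]}}

```text
time: 6.6
position: [488.4, 381.9, 39.9]
orientation: [[0.655, 0.756, 0.0], [0.756, -0.655, -0.0], [-0.0, 0.0, -1.0]]
force: [-0.7, 0.1, 1.0]
finger_gap: 0.8
grasp_force: 0.6
```

```bash
python3 st.py side5
```

```text
t 6.6 [[-24.53  25.04]] Fy 0.63 0.6188718847988639
(np.float64(3.0), np.float64(0.5341722299593973))
```

Call:
{"name": "jog_arm", "arguments": {"series": [[0.0,[0.0008,-0.0006,0],[0,0,0]]]}}

```text
time: 6.75
position: [489.2, 381.3, 39.9]
orientation: [[0.655, 0.756, -0.0], [0.756, -0.655, -0.0], [-0.0, 0.0, -1.0]]
force: [-1.6, 1.1, -0.3]
finger_gap: 0.4
grasp_force: 0.9
```

```bash
python3 st.py side6
```

```text
t 6.75 [[-24.52  24.03]] Fy 1.93 0.8513614800176583
(np.float64(1.5), np.float64(0.5465123402622729))
```

Call:
{"name": "jog_arm", "arguments": {"series": [[0.0,[0.0007,-0.0007,0],[0,0,0]]]}}

```text
time: 6.9
position: [489.9, 380.6, 39.9]
orientation: [[0.655, 0.756, -0.0], [0.756, -0.655, -0.0], [-0.0, -0.0, -1.0]]
force: [-2.0, 1.8, -0.0]
finger_gap: 0.4
grasp_force: 1.1
```

Call:
{"name": "jog_arm", "arguments": {"series": [[0.0,[0.0008,-0.0006,0],[0,0,0]]]}}

```text
time: 7.0
position: [490.6, 380.1, 39.9]
orientation: [[0.655, 0.756, -0.0], [0.756, -0.655, -0.0], [-0.0, -0.0, -1.0]]
force: [-1.0, -0.1, 0.2]
finger_gap: 0.5
grasp_force: 0.5
```

```bash
python3 st.py side7
```

```text
t 7.0 [[-24.52  22.19]] Fy 0.68 0.5481593561125919
(np.float64(0.0), np.float64(0.5609660745742834))
```

Call:
{"name": "jog_arm", "arguments": {"series": [[0.0,[0.0007,-0.0007,0],[0,0,0]]]}}

```text
time: 7.15
position: [491.4, 379.4, 39.9]
orientation: [[0.655, 0.756, 0.0], [0.756, -0.655, 0.0], [0.0, 0.0, -1.0]]
force: [0.6, 1.0, 0.4]
finger_gap: 0.6
grasp_force: 0.2
```

```bash
python3 st.py side8
```

```text
t 7.15 [[-24.47  21.13]] Fy 0.2 0.19250430261308793
(np.float64(-1.0), np.float64(0.5281760860075738))
```

Call:
{"name": "jog_arm", "arguments": {"series": [[0.0,[0,0,0],[0,0,0]]]}}

```text
time: 7.3
position: [491.5, 379.4, 39.9]
orientation: [[0.655, 0.756, 0.0], [0.756, -0.655, -0.0], [0.0, 0.0, -1.0]]
force: [-0.6, -0.0, 0.3]
finger_gap: 0.3
grasp_force: 0.0
```

```bash
python3 st.py side9
```

```text
t 7.3 [[-24.46  21.04]] Fy 0.4 0.0
(np.float64(-1.5), np.float64(0.5308509268749146))
```

Call:
{"name": "jog_arm", "arguments": {"series": [[0.0,[0.0008,-0.0006,0],[0,0,0]]]}}

```text
time: 7.45
position: [492.1, 378.9, 39.9]
orientation: [[0.655, 0.756, -0.0], [0.756, -0.655, 0.0], [-0.0, -0.0, -1.0]]
force: [-1.5, -0.2, -0.2]
finger_gap: 0.6
grasp_force: 0.5
```

```bash
python3 st.py side10
```

```text
t 7.45 [[-24.43  20.27]] Fy 1.04 0.5496525952185038
(np.float64(-2.0), np.float64(0.5291320507401918))
```

Call:
{"name": "jog_arm", "arguments": {"series": [[0.0,[0.0007,-0.0007,0],[0,0,0]]]}}

```text
time: 7.6
position: [492.6, 378.4, 39.9]
orientation: [[0.655, 0.756, -0.0], [0.756, -0.655, 0.0], [-0.0, -0.001, -1.0]]
force: [-5.9, 6.1, -0.2]
finger_gap: 0.5
grasp_force: 4.2
```

```bash
python3 st.py side11
```

```text
t 7.6 [[-24.49  19.56]] Fy 8.44 4.2041325476020575
(np.float64(-2.5), np.float64(0.5296548218199355))
```

The force jumped to about 8 N at the predicted seat (TCP y ≈ 19.5), so the ball is in the notch. I'll back off now.

Call:
{"name": "jog_arm", "arguments": {"series": [[0.0,[-0.0038,0.0033,0],[0,0,0]],[0.0,[-0.0076,0.0066,0],[0,0,0]],[0.0,[-0.0151,0.0131,0],[0,0,0]],[0.0,[-0.0151,0.0131,0],[0,0,0]],[0.0,[-0.0076,0.0066,0.01],[0,0,0]],[0.0,[0,0,0.04],[0,0,0]],[0.0,[0,0,0.04],[0,0,0]],[0.0,[0,0,0.04],[0,0,0]]]}}

```text
time: 8.45
position: [443.3, 420.9, 172.2]
orientation: [[0.654, 0.756, 0.0], [0.756, -0.654, -0.0], [0.0, 0.0, -1.0]]
force: [0.4, 0.8, 0.3]
finger_gap: 0.2
grasp_force: 0.0
```

Call:
{"name": "jog_arm", "arguments": {"series": [[0.0,[0,0,0.04],[0,0,0]],[0.0,[0,-0.04,0.02],[0,0,0]],[0.0,[0,-0.05,0],[0,0,0]],[0.0,[0,-0.05,0],[0,0,0]],[0.0,[0,-0.05,0],[0,0,0]],[0.0,[0,-0.05,0],[0,0,0]],[0.0,[0,-0.05,0],[0,0,0]],[0.0,[0,-0.05,0],[0,0,0]]]}}

```text
time: 9.25
position: [443.2, 79.1, 230.8]
orientation: [[0.654, 0.756, 0.001], [0.756, -0.654, -0.0], [0.001, 0.001, -1.0]]
force: [1.4, -0.0, 0.5]
finger_gap: 0.1
grasp_force: 0.0
```

Call:
{"name": "jog_arm", "arguments": {"series": [[0.0,[0,-0.05,0],[0,0,0]],[0.0,[0,-0.05,0],[0,0,0]],[0.0,[0,-0.05,0],[0,0,0]],[0.0,[0,-0.05,0],[0,0,0]],[0.0,[0,0,0],[0,0,0]],[0.0,[0,0,0],[0,0,0]]]}}

```text
time: 9.85
position: [443.4, -120.0, 230.4]
orientation: [[0.657, 0.754, 0.0], [0.754, -0.657, -0.0], [0.0, 0.0, -1.0]]
force: [-0.3, -0.2, -0.2]
finger_gap: 0.2
grasp_force: 0.0
```

```bash
python3 st.py side12; python3 - <<'E'
from h import *
p=np.load('g.npy');b=snap('top','top3')
A=cv2.resize(b['pixels'][115:300,140:325],None,fx=4,fy=4,interpolation=cv2.INTER_CUBIC)[:600]
for q in proj(b,G(p,[[x,0,70] for x in(-72,40)]+[[55,y,35] for y in(-75,0,75)])): cv2.circle(A,tuple(((q-[140,115]+.5)*4).astype(int).tolist()),3,(0,0,255),-1)
cv2.imwrite('pics/D.png',A)
E
```

```text
t 9.85 [[-433.25 -269.78]] Fy 0.06 0.0
(np.float64(0.5), np.float64(0.9322544654849945))
```

View pics/D.png

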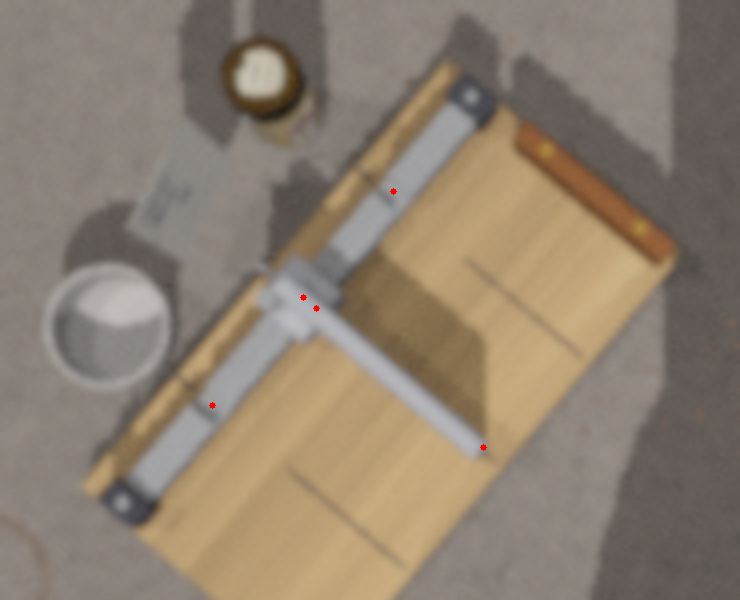

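The top view shows the plate in line with the middle notch. The red dots sit about 8 px off the plate end and off the other two notches alike, so that offset is fit bias. The jar, card and ramekin are in the same pixels as before. Handing in.

```bash
python3 -c "
from bench import env
print(env.close_job())"
```

```text
the job is handed in; nothing more can be done
None
```

The stop is seated in the middle notch, the one the price card stands behind, and the job is handed in; it was pushed with the outside of the shut fingers, and the card, jar and ramekin look unmoved (I didn't re-check the cutter, which the arm never went down near).

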